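# Lay the scrub brush in its tray and open the safety-capped cleaner bottle

## Robot

A 6-joint arm with a two-finger parallel gripper is mounted at the origin on a cart in front of the work surface, level with it; the furniture and walls round the work are solid. World frame = base frame: x ahead of the robot, y to its left, z up, the work surface at z = 0. Lengths are in m, angles in rad, forces in N, time in s.
With the tool pointing down it reaches from about 0.4 to 0.825 m from the base axis. Payload 7 kg.
Tool frame: the origin (TCP) lies on the centre line of the jaws, within the pads' length; the fingertips stand 19 mm ahead of it and the grasp point (between the pads) is the TCP; z points along the fingers, y is the line along which they close (so a half turn about z gives the same grasp; the last joint's range is limited). The gripper opens to 88 mm and grips with 3 to 60 N. Pads are 19 mm wide; open, the fingers measure 130 mm over their backs; the gripper's body (78 mm by 193 mm) begins 47 mm behind the grasp point.
Start: joints at [1.51, 0.359, 0.012, 0, -1.224, -0.288], TCP at [0.231, 0.634, 0.246] pointing down, gripper open.
Joint ranges: [-3.07, 3.07], [-1.43, 2.12], [-1.02, 1.25], [-3.03, 1.67], [-3.05, -0], [-3.03, 3.03]. Speed limits (rad/s): [2.39, 2.39, 3.01, 3.14, 3.14, 3.14].

## Interface

Orientations are given as [roll, pitch, yaw] about the fixed x, y, z axes, in that order (R = Rz(yaw) Ry(pitch) Rx(roll)).
In Python, from station import arm, imaging, models gives the robot as it stands.
- The arm moves only by the tool play_rows, never from a script. Its arguments are lists of equal length, an entry for each row: "travel": the shift along the tool's x, y, z in units of 25 mm (1.0 is 25 mm), a list of three; "twist": the turn about the tool's z in units of 0.15 rad (1.0 is 0.15 rad). A call has 1 to 8 rows; each row shifts and turns the commanded pose from where the row before left it, along the tool's axes as they then stand; what a row does not reach is not made up. A row lasts 1/8 s, in which the tool goes at most 62.5 mm and 10.7 degrees, less where a joint would pass 70% of its speed; a pose out of reach is approached as far as the arm can. A call with a number of a shift or a turn outside -1 to 1 is refused whole. A call with a gripper value outside its range is refused whole. "fingers" is the opening, from 0 (shut) to 1 (fully open), set as the call begins (left out, the last holds). The fingers move at their own pace and stop on an object; "newtons" is the grip in N (left out, the last holds). Time passes only in rows, so rows that do not move let the fingers close. It gives the time, the measured TCP pose, the force, the opening and the grip force at its end, in the units of the state.
- arm.get_state(): the state, without advancing time (a new reading comes with each control period).
- imaging.grab_frame(name): name is "scene" or "top" or "wrist"; returns a dict with "pixels" (384x512x3 uint8, red, green, blue), "fx", "fy", "cx", "cy" (pixels), "distortion" ([k1, k2, p1, p2, k3] as OpenCV has them; the pictures are not rectified), "R" (3x3) and "t" (3): a world point X has camera coordinates R X + t; the wrist camera has in their place "T_tool_cam" (4x4, takes a point from camera to tool coordinates, whose origin is the TCP and whose axes are the flange's). Camera axes: x right, y down, z forward; pixel columns grow to the right and rows downward; lengths in m; the calibration is good to about 2 mm. A picture is of the moment at which its call begins: read the wrist's pose just before it. There is no depth.
- arm.job_done(): hands the job in; it is judged then, once.
Trained networks look in the newest picture that a camera, given by its name, has taken for a name from the list of things; names that differ only in an ending like _2 or _b are one class to them, and where a whole thing is asked for, a point or a joint stands for the part that bears it (a point fixed in the world has none). Each returns a list of dicts, best first, with "confidence" (0 to 1); they miss things now and then, are a little off and sometimes report something else, mostly with a low value. They report only what shows in the picture. A call takes as long as a camera call. They do not tell look-alikes from the thing itself.
- models.boxes_of(name, camera): "extent" ([centre column, centre row, width, height] in pixels, round what is visible of it).
- models.silhouettes(name, camera): "pixels" (384x512 bool, what is visible of it) and "extent" ([centre column, centre row, width, height] in pixels, round what is visible of it).
The state is a dict: "t": time; "q": joint angles; "qd": joint speeds; "joint_efforts": joint torques, N m; "eef_pos": TCP position; "ee_rot": TCP orientation; "force": force on the tool from outside, world axes, zero at the start; "moment": the same for the moment, N m; "width": finger opening in m; "gripper_force": force on a finger pad.
Only numpy, scipy, OpenCV 4.12 (cv2) and the standard library are available. Lean on these libraries where they do the work, as an engineer would, in place of code of your own. Each camera call takes 0.05 s, during which the arm holds its last target. There are 200 camera calls.

## Task

Get ready to scrub stones: first lay the scrub brush, bristles down, lengthwise and flat in the long empty compartment of the grey tray and let go of it. Then open the cleaner bottle: press its safety cap straight down against the spring, keep it pressed while turning it counter-clockwise (seen from above) about a fifth to a quarter of a turn, and lift the cap off. Finish while still holding the cap level, straight above the open bottle and a few centimetres clear of it (5 to 10 cm); leave the other things where they are.

Things in the scene. Friction and masses are not known exactly. Their poses are not given: they have to be found in the camera images.
- brush: Grey scrub brush with a bow handle and blue-grey bristles below, 30 (x) x 86 (y) x 55 (z) mm, 70 g, standing on its bristles on the table (a like one on the cabinet is not meant). Origin: centre of its underside; z up, y along its length. Solid to the gripper (no going through the bow): grip from above, closing along its x, about 40 mm up, where it is 25 mm wide.
- tray: Grey tray fixed to the table, 114 (x) x 116 (y) mm, walls 18 mm high and 4 mm thick. Origin: centre of its underside. The -x half is one long compartment for the brush with a dark rubber mat; the +x half is split in two small compartments, one of them with a red stone.
- slot (a point): Centre of the floor of the tray's long compartment, 4 mm above the table; the compartment is 50 mm wide (x) and 108 mm long (y), its walls rise 14 mm above this floor. Axes as the tray's.
- bottle: Blue cleaner bottle, 72 mm across, white neck, held fast in a dark round steel holder (90 mm across) fixed to the table: it neither moves nor turns. Origin: on its axis at table height, z up; the flat shoulder below the cap is at z = 102 mm, the sprung grey plug in the open neck reaches 139 mm with the cap off.
- cap: White ribbed push-and-turn safety cap with red arrows on top, 52 mm across, 32 mm high, 30 g, loose, locked on the bottle's neck. Origin: centre of its lower edge (108 mm above the table when locked), z up; locked, its x axis is the bottle's. About 1.5 mm sideways play: grip it centred on its axis, from above, at any yaw; turned or pressed by friction of the grip.
- red_stone: Bystander: red polished stone 40 x 40 x 22 mm in a small compartment of the tray. Origin: centre of its underside.
- brown_egg: Bystander: brown egg-shaped stone 42 x 42 x 48 mm on the table. Origin: centre of its underside.
- brown_stone: Bystander: brown polished stone 50 x 56 x 28 mm on the table behind the bottle. Origin: centre of its underside.
- pliers: Bystander: pliers with yellow handles, 144 x 42 x 12 mm, lying on the table. Origin: centre of its underside.
- cap_top (a point): Centre of the cap's top, 140 mm above the table when locked. A spring pushes the cap up with 5 N; it goes down 6 mm to a hard stop (10.5 N there) and turns only while 4 mm or more down (8.5 N). 42 degrees or more counter-clockwise, seen from above, it is free to lift; it turns to 135 degrees at most and not clockwise.
Mind the look-alikes: they are no part of the job. What is shaped like the brush but yellow is not meant.

How it is judged:
On the way, in this order (a step that is already met when the one before it is completed fails the run):
1. the brush lies flat and lengthwise in the long compartment, released (x of brush in the frame of slot between -0.018 and 0.018 m and y of brush in the frame of slot between -0.018 and 0.018 m and z of brush in the frame of slot below 0.004 m and angle between brush's own z axis and vertical below 0.12 rad and angle between the y axis of brush and the y axis of slot, either way round below 0.3 rad and contact force between brush and the fingers below 0.1 N), for 0.2 s.
2. the cap is pressed down at least 2.5 mm while still locked (z of cap in the frame of bottle below 0.1055 m and angle between the x axis of cap and the x axis of bottle, either way round below 0.4 rad), for 0.05 s.
3. the cap is twisted at least 35 degrees while still down on the neck (z of cap in the frame of bottle below 0.118 m and horizontal distance between cap and bottle below 0.006 m and angle between the x axis of cap and the x axis of bottle, either way round above 0.61 rad), for 0.05 s.
At the end, for the whole second after the job is handed in: Cap held still by the fingers, level within 0.3 rad, within 30 mm of the bottle's axis, lower edge 170 to 290 mm above the table, clear of the bottle; brush released, at rest, flat (0.12 rad) on the long compartment's floor, within 18 mm of its centre each way, lengthwise within 0.3 rad (all of step 1 and z of cap in the frame of bottle between 0.17 and 0.29 m and horizontal distance between cap and bottle below 0.03 m and angle between cap's own z axis and vertical below 0.3 rad and contact force between cap and the fingers above 1 N and contact force between cap and bottle below 0.05 N and linear speed of each of cap, brush below 0.03 m/s); the arm keeps its last pose, push and grip.
It fails at once if a bystander (red stone, brown egg, brown stone, pliers) is moved by more than 25 mm (distance of any of red_stone, brown_egg, brown_stone, pliers from where it was at the start of the episode above 0.025 m).
It also fails if it takes over 51 s, if anything falls off the work surface, if the arm or the gripper's body presses on something with over 40 N, if the wrist force passes 120 N, or if a joint passes its speed limit or range.

## Working session

There is one attempt and no reset: what is moved stays moved. The work goes in short steps, Python scripts to look and compute and a tool call to move; the robot and the scene stay as the last step left them, time stands still between calls to the robot, and variables do not carry over. Pictures are saved under pics/ and viewed, at most 10 in all, crops included, and the job is handed in when it is done.

Besides the shell and the picture viewer there is one more tool, called after "Request:" as name([rows], argument=value, ...), one row to a line, values as JSON. play_rows: Moves the arm, as the interface text tells. Shifts and turns lie within -1 to 1; 1 stands for 25 mm of shift or 0.15 rad of turn. Its arguments: {"type":"object","properties":{"travel":{"type":"array","items":{"type":"array","items":{"type":"number"}}},"twist":{"type":"array","items":{"type":"number"}},"fingers":{"type":"number"},"newtons":{"type":"number"}},"required":["travel","twist"]}

```bash
mkdir -p pics; ls
cat > h.py <<'E'
import numpy as np, cv2
from station import arm, imaging, models
E
python3 - <<'E'
from h import *
s=arm.get_state(); print({k:np.round(v,3) for k,v in s.items()})
ims=[]
for n in ["scene","top"]:
    f=imaging.grab_frame(n); np.savez(f"{n}.npz",**f)
    cv2.imwrite(f"pics/{n}0.png",f["pixels"][...,::-1])
    print(n,f["fx"],f["distortion"],np.round(-np.array(f["R"]).T@f["t"],3),np.round(f["R"],2).tolist())
    for o in ["brush","tray","bottle","cap","red_stone","brown_egg","brown_stone","pliers"]:
        print(o,[(np.round(d["extent"],1).tolist(),round(d["confidence"],2)) for d in models.boxes_of(o,n)[:4]])
E
```

```text
pics
{'t': np.float64(0.0), 'q': array([ 1.51 ,  0.359,  0.011, -0.   , -1.224, -0.288]), 'qd': array([ 0.001,  0.001,  0.001, -0.001, -0.   ,  0.002]), 'joint_efforts': array([ 1.0000e-03, -5.8272e+01,  2.9306e+01,  6.9970e+00,  7.0000e-03,
       -0.0000e+00]), 'eef_pos': array([0.231, 0.634, 0.245]), 'ee_rot': array([ 3.14 , -0.   , -0.349]), 'force': array([-0.079,  0.625, -0.436]), 'moment': array([0.002, 0.036, 0.016]), 'gripper_force': np.float64(0.0), 'width': np.float64(0.087)}
scene 414.11800371989705 [0.00965657 0.         0.         0.         0.        ] [-0.009 -0.694  0.701] [[0.78, -0.62, 0.01], [-0.35, -0.45, -0.82], [0.52, 0.64, -0.57]]
brush [([181.0, 191.0, 23.0, 18.6], 0.65), ([243.2, 247.8, 14.7, 30.0], 0.6)]
tray [([289.0, 310.4, 65.7, 61.5], 0.56), ([283.0, 295.2, 17.3, 17.3], 0.53)]
bottle [([227.9, 210.4, 31.1, 38.1], 0.6)]
cap [([228.4, 182.1, 23.5, 17.1], 0.96)]
red_stone [([283.6, 295.5, 21.7, 13.0], 0.63)]
brown_egg [([244.1, 180.8, 10.7, 11.1], 0.57)]
brown_stone [([263.6, 201.4, 17.8, 17.8], 0.71)]
pliers [([386.0, 291.6, 60.8, 40.1], 0.72)]
top 467.4712122397323 [-0.14944973  0.          0.          0.          0.        ] [ 0.269 -0.064  1.64 ] [[-0.01, -1.0, -0.0], [-0.99, 0.01, -0.17], [0.17, -0.0, -0.99]]
brush [([263.7, 214.4, 15.0, 9.0], 0.66), ([340.9, 162.7, 38.5, 10.4], 0.38)]
tray [([322.2, 219.2, 44.2, 45.8], 0.81)]
bottle [([227.8, 205.3, 27.7, 17.6], 0.74)]
cap [([223.8, 198.1, 16.3, 13.9], 0.46)]
red_stone [([312.9, 217.2, 13.5, 13.4], 0.56)]
brown_egg [([195.4, 165.2, 14.1, 12.1], 0.63)]
brown_stone [([225.8, 162.9, 15.6, 18.2], 0.5)]
pliers [([341.7, 164.4, 39.8, 14.0], 0.47)]
```

Run:
```python
import cv2,numpy as np
s=cv2.imread("pics/scene0.png")[130:370,150:430]; t=cv2.imread("pics/top0.png")[120:270,160:400]
s=cv2.resize(s,(700,600),interpolation=cv2.INTER_CUBIC);cv2.imwrite("pics/scene0c.png",s)
cv2.imwrite("pics/top0c.png",cv2.resize(t,None,fx=3.3,fy=3.3,interpolation=cv2.INTER_CUBIC))
```

```text
(no output)
```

View pics/scene0c.png

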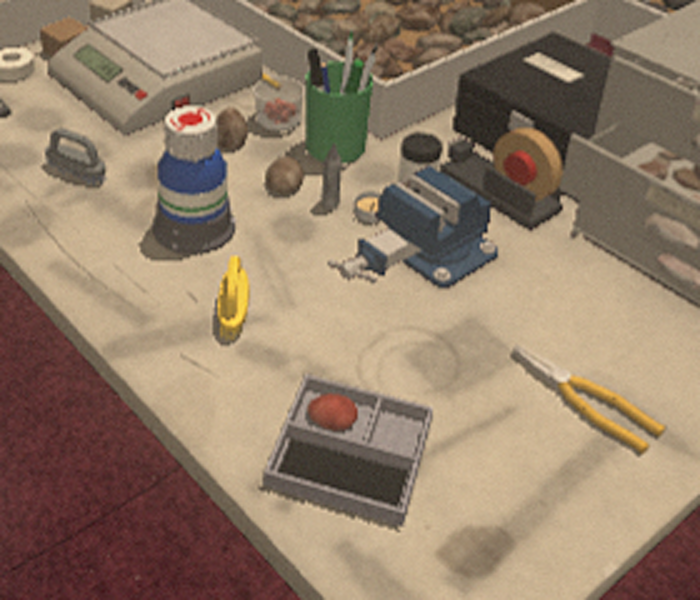

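View pics/top0c.png

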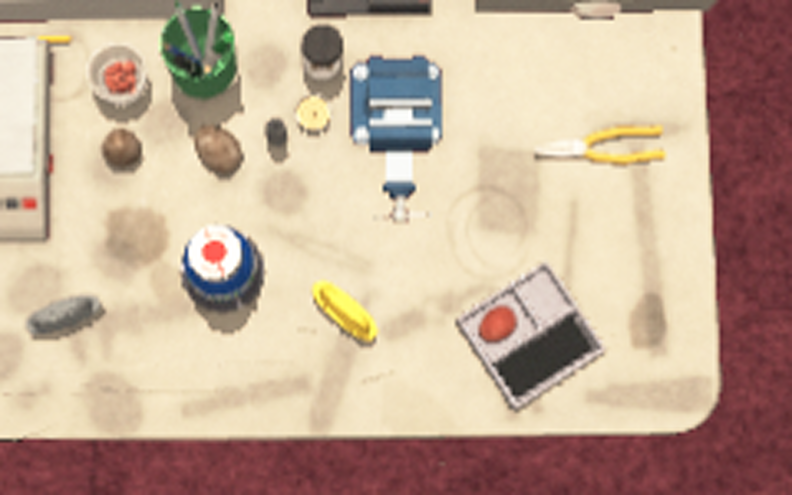

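The grey brush (target) is at scene (180,193) / top (180,216), and the yellow one at scene (243,248) is the look-alike. The bottle and cap are at top (225,200). The tray is at top (321,222), with its dark long compartment on the near side. Next I'll triangulate these.

```bash
cat > h.py <<'E'
import numpy as np, cv2
from scipy.spatial.transform import Rotation as Ro
from station import arm, imaging, models
def cam(f,s=None):
    K=np.array([[f["fx"],0,f["cx"]],[0,f["fy"],f["cy"]],[0,0,1.]])
    if "R" in f: R,t=np.array(f["R"]),np.array(f["t"])
    else:
        W=np.eye(4); W[:3,:3]=Ro.from_euler("xyz",s["ee_rot"]).as_matrix(); W[:3,3]=s["eef_pos"]
        M=np.linalg.inv(W@np.array(f["T_tool_cam"])); R,t=M[:3,:3],M[:3,3]
    return K,np.array(f["distortion"],float),R,t
def rays(c,uv):
    K,D,R,t=c; p=cv2.undistortPoints(np.array(uv,float).reshape(-1,1,2),K,D).reshape(-1,2)
    return -R.T@t, np.c_[p,np.ones(len(p))]@R
def onz(c,uv,z):
    o,d=rays(c,uv); return o+d*((z-o[2])/d[:,2])[:,None]
def tri(obs):  # [(cam,(u,v))] -> point, residual m
    A=np.zeros((3,3));b=np.zeros(3);L=[]
    for c,uv in obs:
        o,d=rays(c,[uv]); d=d[0]/np.linalg.norm(d[0]); P=np.eye(3)-np.outer(d,d); A+=P;b+=P@o;L.append((P,o))
    X=np.linalg.solve(A,b); return X,[round(float(np.linalg.norm(P@(X-o))),4) for P,o in L]
def proj(c,X):
    K,D,R,t=c; return cv2.projectPoints(np.atleast_2d(np.array(X,float)),cv2.Rodrigues(R)[0],t,K,D)[0].reshape(-1,2)
def toolstep(s,dX): # world shift -> tool axes units of 25mm
    return np.round(Ro.from_euler("xyz",s["ee_rot"]).as_matrix().T@np.array(dX)/.025,2)
E
python3 - <<'E'
from h import *
C={};
for n in ["scene","top"]: C[n]=cam(imaging.grab_frame(n))
for o in ["brush","tray","cap","bottle","red_stone"]:
    S={n:models.silhouettes(o,n) for n in C}
    for n in C:
        for d in S[n][:2]:
            m=d["pixels"].astype(np.uint8); (r)=cv2.minAreaRect(np.argwhere(m)[:,::-1].astype(np.float32))
            print(o,n,round(d["confidence"],2),np.round(d["extent"],1).tolist(),np.round(r[0],1),np.round(r[1],1),round(r[2],1),"z0:",np.round(onz(C[n],[r[0]],.02)[0],3))
            if o in("tray","brush") and n=="top": print(np.round(onz(C[n],cv2.boxPoints(r),.018 if o=="tray" else .03)[:,:2],3).tolist())
    if all(S.values()): print(" TRI",[np.round(v,4) for v in tri([(C[n],S[n][0]["extent"][:2]) for n in C])])
E
```

```text
brush scene 0.71 [242.1, 247.1, 14.1, 33.1] [242.9 248. ] [12.4 32.2] 6.3 z0: [ 0.444 -0.096  0.02 ]
brush scene 0.67 [181.2, 190.2, 22.7, 21.1] [180.9 190.4] [24.  16.1] 18.4 z0: [0.451 0.211 0.02 ]
brush top 0.69 [265.2, 216.8, 18.1, 17.5] [264.8 213.8] [21.9  8.5] 45.0 z0: [ 0.445 -0.103  0.02 ]
[[0.461, -0.066], [0.482, -0.087], [0.428, -0.14], [0.407, -0.119]]
 TRI [array([ 0.4341, -0.1045,  0.034 ]), array([0.0009, 0.0009])]
tray scene 0.92 [287.9, 311.4, 64.5, 60.2] [288.9 308.7] [59.1 49.6] 16.5 z0: [ 0.407 -0.301  0.02 ]
tray top 0.69 [225.1, 165.1, 14.2, 11.6] [225.5 165. ] [12. 11.] 90.0 z0: [0.62  0.034 0.02 ]
[[0.642, 0.054], [0.642, 0.015], [0.599, 0.015], [0.599, 0.054]]
tray top 0.58 [321.1, 219.7, 45.9, 49.2] [320.5 220.3] [33.4 35.1] 55.0 z0: [ 0.421 -0.297  0.02 ]
[[0.435, -0.214], [0.505, -0.317], [0.407, -0.381], [0.339, -0.278]]
 TRI [array([ 0.7691,  0.066 , -0.6151]), array([0.0145, 0.0145])]
cap scene 0.76 [226.4, 181.8, 22.2, 18.6] [226. 182.] [22. 20.] 90.0 z0: [0.581 0.167 0.02 ]
cap top 0.64 [222.8, 198.8, 18.4, 16.3] [225.1 196.7] [14.8 14.8] 63.4 z0: [0.506 0.035 0.02 ]
cap top 0.53 [320.9, 219.2, 41.8, 44.7] [320.2 220.5] [32.7 34.7] 56.3 z0: [ 0.42  -0.296  0.02 ]
 TRI [array([0.4872, 0.0344, 0.126 ]), array([0.0037, 0.0037])]
bottle scene 0.97 [226.4, 212.5, 33.7, 37.6] [226.5 210. ] [40. 33.] 90.0 z0: [0.501 0.052 0.02 ]
bottle top 0.68 [227.4, 205.4, 24.5, 21.9] [228.3 203.5] [18.6 25.1] 62.1 z0: [0.482 0.024 0.02 ]
 TRI [array([0.4766, 0.0241, 0.0393]), array([0.0039, 0.0039])]
red_stone scene 0.79 [283.5, 293.4, 18.7, 13.8] [283.  294.5] [18.3 14.3] 26.6 z0: [ 0.422 -0.265  0.02 ]
red_stone top 0.58 [313.8, 216.6, 14.6, 16.9] [310.5 217.5] [ 8.5 11.3] 45.0 z0: [ 0.431 -0.262  0.02 ]
 TRI [array([ 0.4281, -0.2695,  0.0249]), array([0.0065, 0.0065])]
```

Run:
```python
from h import *
s=arm.get_state(); f=imaging.grab_frame("wrist"); print(np.round(f["T_tool_cam"],3).tolist(),f["fx"],f["cx"],f["cy"])
print(toolstep(s,np.array([.43,.21,.245])-s["eef_pos"]))
```

```text
[[-0.0, -0.96, -0.281, 0.077], [1.0, -0.0, -0.0, 0.0], [0.0, -0.281, 0.96, -0.139], [0.0, 0.0, 0.0, 1.0]] 321.0429608123221 250.80275450626266 192.21375415008936
[13.29 13.23  0.02]
```

Request:
play_rows([
  [0.95, 0.95, 0],
  [0.95, 0.95, 0],
  [0.95, 0.95, 0],
  [0.95, 0.95, 0],
  [0.95, 0.95, 0],
  [0.95, 0.95, 0],
  [0.95, 0.95, 0],
], twist=[0, 0, 0, 0, 0, 0, 0])

```text
t: 2.42
eef_pos: [0.3305, 0.4203, 0.2457]
ee_rot: [-3.141, -0.0, -0.349]
force: [0.3, -0.5, -0.2]
width: 0.0877
gripper_force: 0.0
```

Request:
play_rows([
  [0.95, 0.95, 0],
  [0.95, 0.95, 0],
  [0.95, 0.95, 0],
  [0.95, 0.95, 0],
  [0.95, 0.95, 0],
  [0.95, 0.95, 0],
  [0.9, 0.9, 0],
  [0, 0, 0],
], twist=[0, 0, 0, 0, 0, 0, 0, 0])

```text
t: 3.42
eef_pos: [0.4293, 0.2083, 0.2458]
ee_rot: [-3.141, -0.0, -0.351]
force: [0.1, 0.4, 0.2]
width: 0.0878
gripper_force: 0.0
```

```bash
cat > look.py <<'E'
from h import *
import sys,pickle
def look(tag,names,show=False):
    s=arm.get_state(); f=imaging.grab_frame("wrist"); c=cam(f,s); out={}
    im=f["pixels"][...,::-1].copy()
    for o in names:
        L=[]
        for d in models.silhouettes(o,"wrist")[:3]:
            m=d["pixels"].astype(np.uint8); r=cv2.minAreaRect(np.argwhere(m)[:,::-1].astype(np.float32))
            L.append((d["confidence"],d["extent"],r,m))
            print(tag,o,round(d["confidence"],2),np.round(d["extent"],1).tolist(),[np.round(v,1).tolist() for v in r])
        out[o]=L
    cv2.imwrite(f"pics/{tag}.png",im)
    pickle.dump((s,c,out,f["pixels"]),open(f"{tag}.pkl","wb"))
    print(tag,round(float(s["t"]),2),np.round(s["eef_pos"],4),np.round(s["ee_rot"],3)); return s,c,out
E
python3 - <<'E'
from look import *
s,c,o=look("w1",["brush","cap","bottle"])
for b in o["brush"]: print(np.round(onz(c,cv2.boxPoints(b[2]),.03)[:,:2],3).tolist())
E
```

```text
w1 brush 0.6 [492.9, 66.0, 36.5, 48.2] [[495.8, 63.5], [43.1, 35.7], 17.4]
w1 brush 0.57 [253.9, 154.1, 58.9, 57.1] [[251.7, 153.9], [25.6, 72.0], 53.7]
w1 cap 0.84 [437.1, 43.7, 87.2, 78.6] [[437.0, 44.5], [75.0, 84.0], 90.0]
w1 bottle 0.89 [386.8, 58.6, 91.7, 92.3] [[381.7, 58.9], [83.9, 88.7], 82.0]
w1 3.42 [0.4293 0.2083 0.2458] [-3.141 -0.    -0.351]
[[0.448, -0.051], [0.479, -0.07], [0.451, -0.115], [0.419, -0.096]]
[[0.448, 0.244], [0.47, 0.168], [0.443, 0.159], [0.42, 0.237]]
```

View pics/w1.png

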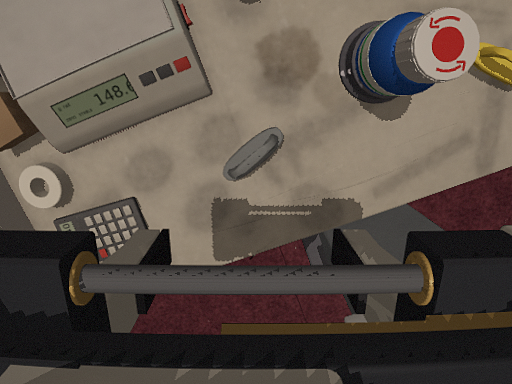

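The grey brush is at pixel (252,154), running lower left to upper right. The cap's red disc is at (448,44), and the yellow brush is at the right edge. Next I'll turn to line up with the brush and look again from lower.

Request:
play_rows([
  [0.68, 0, 0.4],
  [0, 0, 0.5],
  [0, 0, 0.5],
  [0, 0, 0.5],
  [0, 0, 0.5],
  [0, 0, 0.5],
  [0, 0, 0.5],
  [0, 0, 0],
], twist=[0, 1, 1, 1, 1, 1, 1, 0.27])

```text
t: 4.62
eef_pos: [0.4446, 0.2037, 0.1587]
ee_rot: [3.139, -0.001, -1.292]
force: [-0.1, 0.5, 0.2]
width: 0.0876
gripper_force: 0.0
```

Run:
```python
from look import *
s,c,o=look("w2",["brush"])
for b in o["brush"]: print(np.round(onz(c,cv2.boxPoints(b[2]),.03)[:,:2],3).tolist())
```

```text
w2 brush 0.59 [254.3, 184.7, 32.3, 90.7] [[253.3, 184.4], [89.6, 32.7], 86.6]
w2 4.62 [0.4446 0.2037 0.1587] [ 3.139e+00 -1.000e-03 -1.292e+00]
[[0.47, 0.166], [0.445, 0.157], [0.417, 0.232], [0.445, 0.242]]
```

View pics/w2.png

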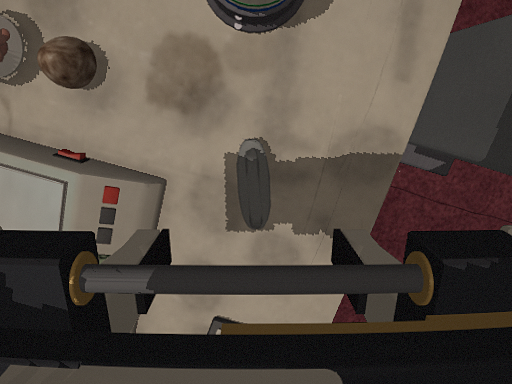

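The brush is now vertical in the picture, centred at (254,185). The scale's corner is at (165,180). I'll fit the brush from both views and check how far the scale is.

Run:
```python
from look import *
from scipy.optimize import minimize
V=[pickle.load(open(f"w{i}.pkl","rb")) for i in (1,2)]
M=[V[0][2]["brush"][1],V[1][2]["brush"][0]]
print("tri",[np.round(v,4) for v in tri([(v[1],m[1][:2]) for v,m in zip(V,M)])])
a=np.linspace(0,2*np.pi,24)
def pts(p):
    x,y,w,lt,h=p; e=lambda wx,ly,z:np.c_[wx/2*np.sign(np.cos(a))*abs(np.cos(a))**.6,ly/2*np.sign(np.sin(a))*abs(np.sin(a))**.6,0*a+z]
    L=np.r_[e(.03,.086,0),e(.03,.086,.02),e(.025,lt,h)]
    return L@Ro.from_euler("z",w).as_matrix().T+[x,y,0]
def iou(p):
    r=[]
    for v,m in zip(V,M):
        k=np.zeros((384*4,512*4),np.uint8); cv2.fillConvexPoly(k,cv2.convexHull((proj(v[1],pts(p))*4).astype(np.int32)),1)
        m4=cv2.resize(m[3],None,fx=4,fy=4,interpolation=0); r.append((k&m4).sum()/(k|m4).sum())
    return r
best=minimize(lambda p:-sum(iou(p)),[.444,.201,.28,.065,.05],method="Nelder-Mead",options=dict(initial_simplex=np.array([[.444,.201,.28,.065,.05]]*6)+np.vstack([np.zeros(5),np.diag([.006,.006,.06,.01,.01])])))
print(np.round(best.x,4),iou(best.x))
for z in(0,.04,.08): print("scale corner",onz(V[1][1],[(165,180)],z).round(3))
s=V[1][0]; p=best.x; print(toolstep(s,[p[0]-s["eef_pos"][0],p[1]-s["eef_pos"][1],.041-s["eef_pos"][2]]),"yaw want",p[2]-np.pi/2)
```

```text
tri [array([0.4434, 0.1996, 0.0235]), array([0.0002, 0.0002])]
[0.442  0.2036 0.3631 0.0713 0.0287] [np.float64(0.8403074006364682), np.float64(0.8646715520645926)]
scale corner [[0.525 0.225 0.   ]]
scale corner [[0.517 0.212 0.04 ]]
scale corner [[0.509 0.199 0.08 ]]
[-0.03  0.09  4.71] yaw want -1.2077191847196311
```

Request:
play_rows([
  [0.06, 0.08, 0.67],
  [0, 0, 0.8],
  [0, 0, 0.8],
  [0, 0, 0.8],
  [0, 0, 0.8],
  [0, 0, 0.8],
  [0, 0, 0],
], twist=[-0.4, 0, 0, 0, 0, 0, 0], fingers=0.65)

```text
t: 5.6
eef_pos: [0.4427, 0.2014, 0.0424]
ee_rot: [3.139, -0.001, -1.228]
force: [0.7, 0.7, 0.6]
width: 0.0569
gripper_force: 0.0
```

Request:
play_rows([
  [0, 0, 0],
  [0, 0, 0],
  [0, 0, 0],
  [0, 0, 0],
  [0, 0, 0],
], twist=[0, 0, 0, 0, 0], fingers=0, newtons=15)

```text
t: 6.22
eef_pos: [0.4434, 0.2022, 0.0442]
ee_rot: [-3.141, 0.0, -1.229]
force: [-0.8, 0.0, 3.3]
width: 0.0234
gripper_force: 14.9
```

Request:
play_rows([
  [0, 0, -0.8],
  [0, 0, -0.9],
  [0, 0, -0.9],
  [0, 0, -0.9],
  [0, 0, -0.9],
  [0, 0, -0.9],
  [0, 0, -0.9],
  [0, 0, -0.8],
], twist=[0, 0, 0, 0, 0, 0, 0, 0])

```text
t: 7.22
eef_pos: [0.4431, 0.2019, 0.2196]
ee_rot: [-3.142, 0.0, -1.229]
force: [0.7, -0.6, -0.6]
width: 0.0235
gripper_force: 14.4
```

Request:
play_rows([
  [0.93, 0.45, 0],
  [0.93, 0.45, 0],
  [0.93, 0.45, 0],
  [0.93, 0.45, 0],
  [0.93, 0.45, 0],
  [0.93, 0.45, 0],
  [0.93, 0.45, 0],
  [0.93, 0.45, 0],
], twist=[0, 0, 0, 0, 0, 0, 0, 0])

```text
t: 8.22
eef_pos: [0.4195, -0.0051, 0.218]
ee_rot: [3.14, 0.0, -1.23]
force: [0.0, -0.2, -0.8]
width: 0.0236
gripper_force: 14.4
```

Request:
play_rows([
  [0.93, 0.45, 0],
  [0.93, 0.45, 0],
  [0.93, 0.45, 0],
  [0.93, 0.45, 0],
  [0.93, 0.45, 0],
  [0.93, 0.45, 0],
  [0.93, 0.45, 0],
  [0.93, 0.45, 0],
], twist=[0, 0, 0, 0, 0, 0, 0, 0])

```text
t: 9.22
eef_pos: [0.3967, -0.2099, 0.218]
ee_rot: [3.141, 0.001, -1.23]
force: [-0.2, 0.0, -0.0]
width: 0.0235
gripper_force: 14.4
```

Request:
play_rows([
  [0, 0, 0],
  [0, 0, 0],
  [0, 0, 0],
], twist=[-0.9, -0.8, 0])

```text
t: 9.6
eef_pos: [0.397, -0.2091, 0.2181]
ee_rot: [3.141, 0.001, -0.976]
force: [-0.4, 0.0, -0.6]
width: 0.0233
gripper_force: 14.4
```

Run:
```python
from look import *
s,c,o=look("w3",["tray","brush"])
for b in o["tray"]: print(np.round(onz(c,cv2.boxPoints(b[2]),.018)[:,:2],3).tolist())
```

```text
w3 tray 0.64 [283.6, 91.6, 120.0, 123.6] [[280.8, 91.5], [114.8, 118.0], 2.1]
w3 brush 0.76 [163.7, 220.1, 67.3, 24.0] [[163.5, 221.5], [19.0, 67.0], 90.0]
w3 brush 0.69 [251.4, 239.8, 51.4, 149.4] [[250.0, 239.5], [151.0, 52.0], 90.0]
w3 9.6 [ 0.397  -0.2091  0.2181] [ 3.141e+00  1.000e-03 -9.760e-01]
[[0.438, -0.213], [0.497, -0.312], [0.402, -0.373], [0.334, -0.277]]
```

View pics/w3.png

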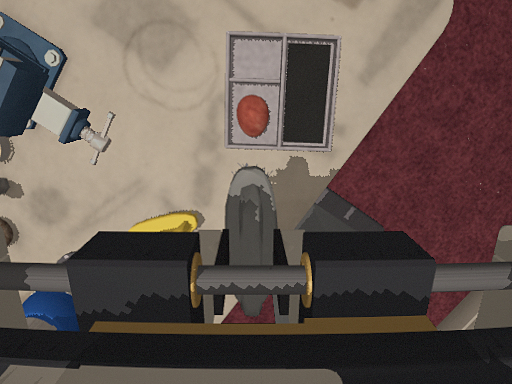

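The brush is held level at (251,240). The tray's corners are near (228,32), (340,38), (332,150) and (226,147), with the dark mat spanning (284–334, 39–145). Next I'll measure the mat and the rim.

Run:
```python
from look import *
s,c,o,px=pickle.load(open("w3.pkl","rb"))
g=cv2.cvtColor(px,cv2.COLOR_RGB2GRAY); k=np.zeros_like(g); k[30:155,280:342]=1
m=((g<75)&(k>0)).astype(np.uint8); m=cv2.morphologyEx(m,cv2.MORPH_OPEN,np.ones((3,3))); n,l,st,_=cv2.connectedComponentsWithStats(m); i=1+st[1:,4].argmax()
pts=np.argwhere(l==i)[:,::-1].astype(np.float32); q=onz(c,pts,.005)[:,:2].astype(np.float32); r=cv2.minAreaRect(q*1000); print("mat",st[i],np.round(r[0],1),np.round(r[1],1),r[2],q.mean(0))
t=o["tray"][0][3]; q=onz(c,np.argwhere(t)[:,::-1],.018)[:,:2].astype(np.float32); r=cv2.minAreaRect(q*1000); print("tray rim",r)
f=imaging.grab_frame("top"); ct=cam(f)
gt=cv2.cvtColor(f["pixels"],cv2.COLOR_RGB2GRAY); k=np.zeros_like(gt); k[212:246,305:345]=1
m=((gt<75)&(k>0)).astype(np.uint8); n,l,st,ce=cv2.connectedComponentsWithStats(m); i=1+st[1:,4].argmax(); print("top mat",st[i],ce[i],onz(ct,[ce[i]],.005))
uv=pts.mean(0); print("TRI mat",tri([(c,uv),(ct,ce[i])]))
for z in (0.176,.2,.231): print("tip",np.round((onz(c,[(252,167)],z)[0]-s["eef_pos"])[:2]@[np.cos(s["ee_rot"][2]),np.sin(s["ee_rot"][2])],4))
```

```text
mat [ 283   43   47  100 4035] [ 395.1 -308.5] [ 43.9 100.7] 32.13224411010742 [ 0.3961016  -0.30980685]
tray rim ((418.3289794921875, -293.4769287109375), (114.25438690185547, 116.5287094116211), 32.1279411315918)
top mat [305 229  22  17 248] [316.51209677 237.6733871 ] [[ 0.36127719 -0.28349066  0.005     ]]
TRI mat (array([ 0.37164287, -0.32214409, -0.20487332]), [0.0105, 0.0105])
tip 0.0391
tip 0.0441
tip 0.0507
```

Request:
play_rows([
  [0, 0, 0],
  [0.83, 0.54, 0],
  [0.83, 0.54, 0],
  [0.83, 0.55, 0],
  [0.84, 0.55, 0],
  [0, 0, 0.9],
  [0, 0, 0.9],
  [0, 0, 0.9],
], twist=[0.22, 0, 0, 0, 0, 0, 0, 0])

```text
t: 10.8
eef_pos: [0.3967, -0.3083, 0.1506]
ee_rot: [-3.141, -0.0, -1.009]
force: [0.1, 0.2, -0.7]
width: 0.0235
gripper_force: 14.4
```

Request:
play_rows([
  [0, 0, 0.9],
  [0, 0, 0.9],
  [0, 0, 0.5],
  [0, 0, 0.5],
  [0, 0, 0],
], twist=[0, 0, 0, 0, 0])

```text
t: 11.42
eef_pos: [0.3963, -0.3081, 0.0807]
ee_rot: [3.141, 0.001, -1.008]
force: [0.1, 0.4, -1.6]
width: 0.0238
gripper_force: 14.4
```

Run:
```python
from look import *
s,c,o=look("w4",["tray"])
```

```text
w4 tray 0.93 [209.9, 179.2, 181.4, 101.3] [[211.0, 179.5], [101.0, 178.0], 90.0]
w4 11.43 [ 0.3963 -0.3081  0.0807] [ 3.141e+00  1.000e-03 -1.008e+00]
```

View pics/w4.png

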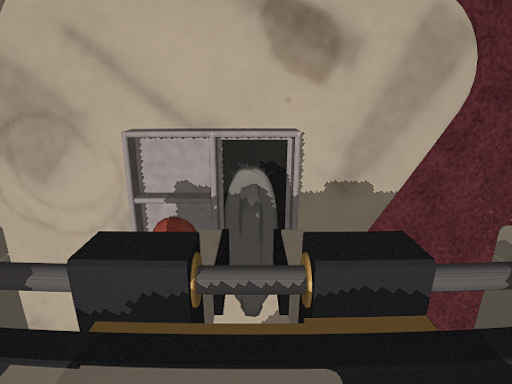

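The brush is over the slot: its nose is at (252,167), and the slot's rim runs from 219 to 290 with its front wall at v=137. I'll lower it now.

Request:
play_rows([
  [0, 0, 0.4],
  [0, 0, 0.4],
  [0, 0, 0.4],
  [0, 0, 0.1],
  [0, 0, 0],
], twist=[0, 0, 0, 0, 0])

```text
t: 12.15
eef_pos: [0.3965, -0.3083, 0.0486]
ee_rot: [3.141, 0.0, -1.007]
force: [0.2, -0.3, -0.3]
width: 0.0233
gripper_force: 14.4
```

Request:
play_rows([
  [0, 0, 0.06],
  [0, 0, 0],
], twist=[0, 0])

```text
t: 12.4
eef_pos: [0.3969, -0.3084, 0.0481]
ee_rot: [-3.141, -0.001, -1.007]
force: [-2.2, 1.6, 8.4]
width: 0.0233
gripper_force: 15.6
```

Request:
play_rows([
  [0, 0, 0],
  [0, 0, 0],
  [0, 0, 0],
  [0, 0, -0.2],
], twist=[0, 0, 0, 0], fingers=0.42)

```text
t: 12.9
eef_pos: [0.3964, -0.3082, 0.0521]
ee_rot: [3.141, 0.001, -1.007]
force: [-1.4, 0.4, -0.7]
width: 0.0367
gripper_force: 0.0
```

Request:
play_rows([
  [0, 0, -0.5],
  [0, 0, -0.8],
  [0, 0, -0.9],
  [0, 0, -0.9],
  [0, 0, -0.9],
  [0, 0, -0.9],
  [0, 0, -0.9],
  [0, 0, -0.9],
], twist=[0, 0, 0, 0, 0, 0, 0, 0])

```text
t: 13.9
eef_pos: [0.3965, -0.3083, 0.2217]
ee_rot: [-3.141, -0.001, -1.007]
force: [0.3, -0.8, -0.6]
width: 0.0369
gripper_force: 0.0
```

Run:
```python
from look import *
s,c,o=look("w5",["tray","brush"])
m=o["tray"][0][3]
```

```text
w5 tray 0.77 [227.7, 168.3, 110.4, 108.5] [[227.0, 169.0], [106.0, 106.0], 90.0]
w5 brush 0.75 [252.8, 171.6, 29.7, 73.3] [[250.5, 171.5], [75.0, 27.0], 90.0]
w5 13.9 [ 0.3965 -0.3083  0.2217] [-3.141e+00 -1.000e-03 -1.007e+00]
```

View pics/w5.png

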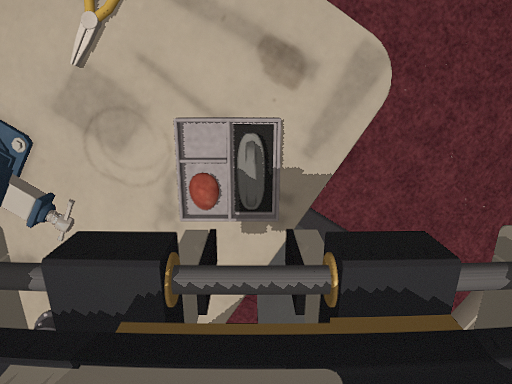

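The brush is lying bristles-down and centred in the slot at (252,171), and the red stone at (205,190) hasn't moved. Now I'll go to the bottle.

Request:
play_rows([
  [-0.8, -0.86, -0.25],
  [-0.8, -0.86, -0.25],
  [-0.8, -0.86, -0.25],
  [-0.8, -0.86, -0.25],
  [-0.8, -0.86, -0.25],
  [-0.8, -0.86, -0.25],
], twist=[0, 0, 0, 0, 0, 0], fingers=1)

```text
t: 14.8
eef_pos: [0.4412, -0.137, 0.2572]
ee_rot: [3.141, 0.001, -1.007]
force: [-0.2, 0.0, -0.4]
width: 0.0861
gripper_force: 0.0
```

Request:
play_rows([
  [-0.8, -0.86, 0],
  [-0.8, -0.86, 0],
  [-0.8, -0.86, 0],
  [-0.8, -0.86, 0],
  [-0.8, -0.86, 0],
  [-0.8, -0.86, 0],
  [0, 0, 0],
], twist=[0, 0, 0, 0, 0, 0, 0])

```text
t: 15.68
eef_pos: [0.4865, 0.0337, 0.2568]
ee_rot: [3.141, 0.0, -1.005]
force: [0.7, -0.6, 0.3]
width: 0.0873
gripper_force: 0.0
```

Run:
```python
from look import *
s,c,o=look("w6",["cap"])
```

```text
w6 cap 0.92 [248.6, 188.3, 65.3, 67.2] [[248.4, 187.3], [61.0, 64.8], 18.4]
w6 cap 0.49 [154.1, 103.8, 51.0, 41.1] [[151.5, 105.0], [38.0, 51.0], 90.0]
w6 15.68 [0.4865 0.0337 0.2568] [ 3.141  0.    -1.005]
```

View pics/w6.png

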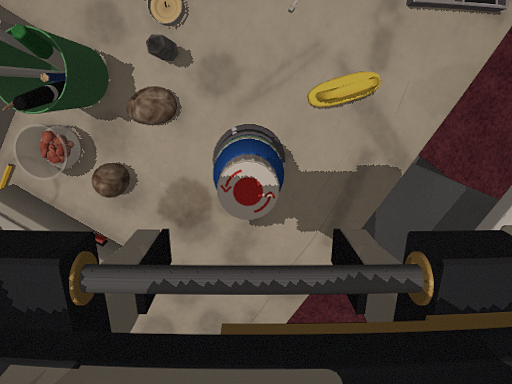

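The cap's red disc is at (248,190), with its arrows around it and the blue bottle below. I'll triangulate the disc using w1 and w6.

Run:
```python
from look import *
obs=[]
for w,(u,v) in (("w1",(448,44)),("w6",(248,190))):
    s,c,o,px=pickle.load(open(w+".pkl","rb")); p=px.astype(int)
    m=((p[...,0]>120)&(p[...,1]<80)&(p[...,2]<80)).astype(np.uint8)
    n,l,st,ce=cv2.connectedComponentsWithStats(m); i=l[v,u]; assert i
    e=cv2.fitEllipse(cv2.convexHull(np.argwhere(l==i)[:,::-1].astype(np.int32))); print(w,st[i],ce[i],e)
    obs.append((c,e[0])); print(onz(c,[e[0]],.14))
X,r=tri(obs); print("TRI",X,r); print(toolstep(s,X-s["eef_pos"]))
```

```text
w1 [432  27  32  35 890] [447.49662921  43.96853933] ((447.4745788574219, 44.0291748046875), (31.25814437866211, 35.83647155761719), 20.18158531188965)
[[0.49080361 0.03345734 0.14      ]]Traceback (most recent call last):
  File "<stdin>", line 6, in <module>
AssertionError
```

Run:
```python
from look import *
obs=[]
for w,(u,v) in (("w1",(448,44)),("w6",(248,190))):
    s,c,o,px=pickle.load(open(w+".pkl","rb")); p=px.astype(int)
    m=((p[...,0]>1.8*p[...,1])&(p[...,0]>1.8*p[...,2])&(p[...,0]>70)).astype(np.uint8)
    m=cv2.morphologyEx(m,cv2.MORPH_OPEN,np.ones((5,5))); n,l,st,ce=cv2.connectedComponentsWithStats(m); i=l[v,u]
    e=cv2.fitEllipse(cv2.convexHull(np.argwhere(l==i)[:,::-1].astype(np.int32))); print(w,p[v,u],st[i],ce[i],e)
    obs.append((c,e[0])); print(onz(c,[e[0]],.14))
X,r=tri(obs); print("TRI",X,r); print(toolstep(s,X-s["eef_pos"]))
```

```text
w1 [156  37  33] [432  27  32  35 897] [447.51950948  43.99108138] ((447.5359191894531, 44.0057373046875), (31.412918090820312, 35.86936950683594), 20.676149368286133)
[[0.49080516 0.03340862 0.14      ]]
w6 [92 19 20] [234 178  29  28 656] [247.6875     191.17987805] ((247.61697387695312, 191.07681274414062), (28.156192779541016, 29.406389236450195), 85.86846923828125)
[[0.49089466 0.03295097 0.14      ]]
TRI [0.49079818 0.03308469 0.13946089] [0.0, 0.0]
[ 0.12 -0.14  4.69]
```

The cap axis is at (0.4908, 0.0331) with its top at 0.1395, which matches the 0.140 given. I'll descend and grip.

Request:
play_rows([
  [0.12, -0.14, 0.4],
  [0, 0, 0.8],
  [0, 0, 0.8],
  [0, 0, 0.8],
  [0, 0, 0.8],
  [0, 0, 0.8],
  [0, 0, 0.6],
  [0, 0, 0],
], twist=[0, 0, 0, 0, 0, 0, 0, 0])

```text
t: 16.77
eef_pos: [0.4904, 0.031, 0.1311]
ee_rot: [3.139, 0.0, -1.008]
force: [-0.1, 0.1, 0.2]
width: 0.0877
gripper_force: 0.0
```

Request:
play_rows([
  [0, 0, 0],
  [0, 0, 0],
  [0, 0, 0],
  [0, 0, 0],
  [0, 0, 0],
  [0, 0, 0],
], twist=[0, 0, 0, 0, 0, 0], fingers=0, newtons=45)

```text
t: 17.52
eef_pos: [0.4911, 0.0318, 0.1325]
ee_rot: [-3.142, -0.0, -1.007]
force: [-1.9, 0.2, 3.9]
width: 0.0518
gripper_force: 45.0
```

Request:
play_rows([
  [0, 0, 0.1],
  [0, 0, 0.1],
  [0, 0, 0],
], twist=[0, 0, 0])

```text
t: 17.9
eef_pos: [0.4911, 0.0317, 0.1277]
ee_rot: [-3.142, -0.0, -1.007]
force: [-4.0, -0.5, 8.9]
width: 0.0517
gripper_force: 45.0
```

Request:
play_rows([
  [0, 0, 0.06],
  [0, 0, 0],
], twist=[0, 0])

```text
t: 18.15
eef_pos: [0.4911, 0.0317, 0.1265]
ee_rot: [-3.141, -0.0, -1.007]
force: [-4.1, 0.4, 10.8]
width: 0.0515
gripper_force: 45.0
```

Request:
play_rows([
  [0, 0, 0],
  [0, 0, 0],
  [0, 0, 0],
  [0, 0, 0],
  [0, 0, 0],
  [0, 0, 0],
  [0, 0, 0],
  [0, 0, 0],
], twist=[-0.5, -0.9, -0.9, -0.9, -0.9, -0.9, -0.9, -0.9])

```text
t: 19.15
eef_pos: [0.4931, 0.0325, 0.1272]
ee_rot: [-3.141, -0.004, 0.018]
force: [-0.5, 2.1, 9.0]
width: 0.0513
gripper_force: 45.0
```

Request:
play_rows([
  [0, 0, 0],
  [0, 0, 0],
], twist=[0, 0])

```text
t: 19.4
eef_pos: [0.493, 0.0324, 0.1272]
ee_rot: [-3.141, -0.004, 0.014]
force: [-0.1, 1.4, 8.8]
width: 0.0522
gripper_force: 45.0
```

Run:
```python
from look import *
s,c,o=look("w7",["cap"]); print(np.round(s["moment"],2),np.round(s["force"],1))
```

```text
w7 cap 0.66 [252.2, 259.8, 109.0, 118.4] [[250.7, 259.4], [118.4, 105.9], 75.6]
w7 19.4 [0.493  0.0324 0.1272] [-3.141 -0.004  0.014]
[ 0.29 -0.02  0.05] [-0.1  1.4  8.8]
```

View pics/w7.png

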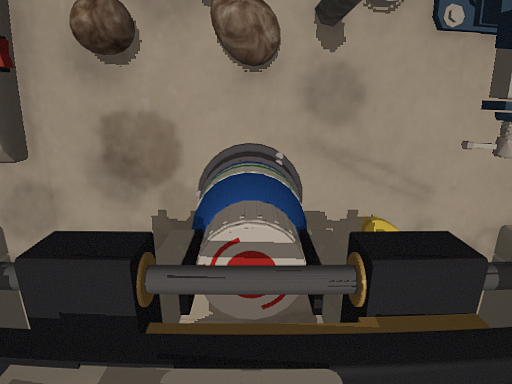

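The arrows sit where they did relative to the jaws (upper left and lower right of the disc at (250,260)), so the cap turned about 58° with the gripper. Now I'll lift.

Request:
play_rows([
  [0, 0, -0.15],
  [0, 0, -0.2],
  [0, 0, -0.3],
  [0, 0, -0.3],
  [0, 0, -0.4],
  [0, 0, 0],
], twist=[0, 0, 0, 0, 0, 0])

```text
t: 20.25
eef_pos: [0.4915, 0.0319, 0.1604]
ee_rot: [-3.141, -0.001, 0.013]
force: [-0.6, 0.2, -0.7]
width: 0.0512
gripper_force: 45.0
```

Request:
play_rows([
  [0, 0, -0.5],
  [0, 0, -0.5],
  [0, 0, -0.6],
  [0, 0, -0.6],
  [0, 0, -0.4],
  [0, 0, -0.15],
  [0, 0, 0],
  [0, 0, 0],
], twist=[0, 0, 0, 0, 0, 0, 0, 0])

```text
t: 21.25
eef_pos: [0.4908, 0.0317, 0.2278]
ee_rot: [3.141, 0.001, 0.013]
force: [-0.3, -1.0, -0.4]
width: 0.0515
gripper_force: 45.0
```

Run:
```python
from look import *
s,c,o=look("w8",["cap"])
S=[]
for n,(x0,x1,y0,y1) in (("scene",(160,330,130,340)),("top",(190,360,160,270))):
    f=imaging.grab_frame(n)["pixels"][y0:y1,x0:x1,::-1]; S.append(cv2.resize(f,(395,int(395*f.shape[0]/f.shape[1])),interpolation=cv2.INTER_CUBIC))
h=max(i.shape[0] for i in S); cv2.imwrite("pics/end.png",np.hstack([cv2.copyMakeBorder(i,0,h-i.shape[0],0,0,0) for i in S]))
```

```text
w8 cap 0.89 [251.1, 259.9, 108.5, 119.5] [[250.4, 259.5], [117.9, 105.1], 75.2]
w8 cap 0.57 [247.9, 169.4, 75.5, 81.3] [[248.1, 168.4], [78.4, 78.0], 86.9]
w8 21.25 [0.4908 0.0317 0.2278] [3.141e+00 1.000e-03 1.300e-02]
```

View pics/end.png

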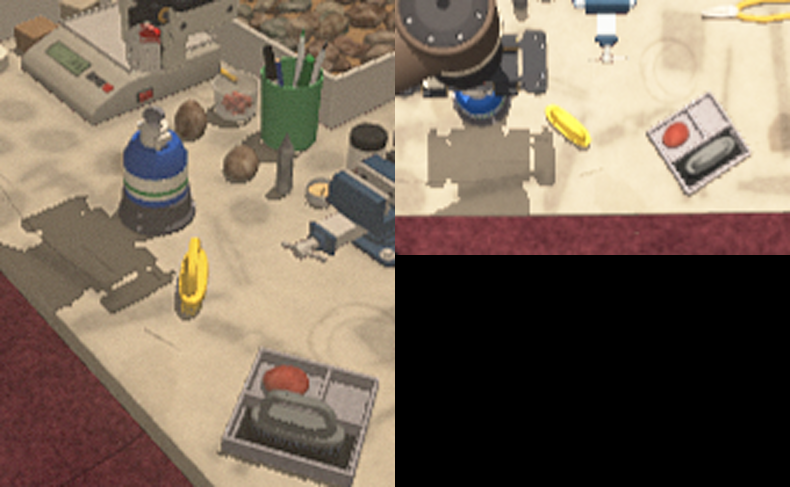

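The bottle's neck is open at (152,130) and the brush is upright in the slot at (295,420). The wrist silhouette shows the cap still in the jaws, with its lower edge at about 0.20 m. I'll hand the job in.

```bash
python3 -c "
from station import arm
print(arm.job_done())"
```

```text
the job is handed in; nothing more can be done
None
```

The job is handed in: the brush lies released and flat in the tray's long compartment, and the cap came off after a press and a turn of about 58°. It is held level above the open bottle with its lower edge at about 0.20 m, roughly 6 cm clear. The run took about 21 s, and the hand-in returned no verdict.

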